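Set up a leaning book-sale sign

ROBOT

A 7-joint arm with a two-finger parallel gripper is mounted at the origin on the work surface. World frame = base frame: x ahead of the robot, y to its left, z up, the work surface at z = 0. Lengths are in mm, angles in rad, forces in N, time in s.
With the tool pointing down it reaches from about 400 to 875 mm from the base axis. Payload 4.4 kg.
Tool frame: the origin (TCP) lies on the centre line of the jaws, within the pads' length; the fingertips stand 8 mm ahead of it and the grasp point (between the pads) lies 11 mm behind it; z points along the fingers, y is the line along which they close (so a half turn about z gives the same grasp; the last joint's range is limited). The gripper opens to 85 mm and grips with 20 to 120 N. Pads are 22 mm wide; open, the fingers measure 114 mm over their backs; the gripper's body (76 mm by 85 mm) begins 54 mm behind the grasp point. The pads swing forward as they close: fully open they stand 13 mm farther back than shut.
Start: joints at [1.156, 0.628, 0.038, 1.517, -0.027, 0.996, -0.02], TCP at [222.178, -610.864, 239.313] pointing down, gripper open.
Joint ranges: [-3.06, 3.06], [-0.37, 2.12], [-1.25, 1.32], [0.18, 2.47], [-1.1, 4.24], [0.23, 1.98], [-2.94, 2.94]. Speed limits (rad/s): [2.57, 2.57, 3.14, 3.14, 3.14, 3.14, 3.14].

INTERFACE

Orientations are given as a unit quaternion [w, x, y, z].
In Python, from station import bot, open_jaws, close, imaging, close_job, status gives the robot as it stands. Calls block until the motion is done:
- bot.move_pose(position, orientation): joint-space move of the TCP to a pose.
- bot.line_to(position, velocity=150, attitude=None, contact_N=None): straight line of the TCP; attitude=None keeps the orientation; velocity is the mean speed in mm/s. With contact_N (N) it stops when the force on the tool has changed by that much, and returns True; else False.
- bot.set_joints(angles): joint-space move.
- open_jaws() and close(strength=None): open the fingers fully, or close them until they stop; strength is the grip in N (None keeps the last).
- bot.dwell(seconds).
- bot.inverse_kinematics(position, orientation): joint angles nearest the present ones, or None.
- imaging.get_image(name): name is "scene" or "top" or "wrist"; returns a dict with "image" (420x560x3 uint8, red, green, blue), "depth" (420x560 float32, mm along the optical axis (not along the pixel's ray), 0 where there is no reading), "fx", "fy", "cx", "cy" (pixels), "k1" (the pictures are not rectified: a ray, as slopes to the right and down, at radius r is drawn at 1 + k1 r^2 times it, then the intrinsics apply), "origin" and "orientation" of the camera in the world. Camera axes: x right, y down, z forward; pixel columns grow to the right and rows downward; lengths in mm; the calibration is good to about 2 mm. A picture is of the moment at which its call begins.
A pose or a line that the arm cannot do raises bot.PlanningError and nothing moves.
- close_job(): hands the job in; it is judged then, once.
Trained networks look in the newest picture that a camera, given by its name, has taken for a name from the list of things; names that differ only in an ending like _2 or _b are one class to them, and where a whole thing is asked for, a point or a joint stands for the part that bears it (a point fixed in the world has none). Each returns a list of dicts, best first, with "confidence" (0 to 1); they miss things now and then, are a little off and sometimes report something else, mostly with a low value. They report only what shows in the picture. A call takes as long as a camera call.
- imaging.regions_of(camera, target): "region" (420x560 bool, what is visible of it) and "pixel" ([column, row] in pixels, amid what is visible of it).
Readings, each from a call of its own:
- status.read_time_s(): time.
- status.read_joint_positions(): joint angles.
- status.read_dq(): joint speeds.
- status.read_joint_torque(): joint torques, N m.
- status.read_tcp_pos(): TCP position.
- status.read_orientation(): TCP orientation.
- status.read_force(): force on the tool from outside, world axes, zero at the start.
- status.read_moment(): the same for the moment, N m.
- status.read_width(): opening from 0.0 (shut) to 1.0 (fully open).
- status.read_grip_force(): force on a finger pad.
Only numpy, scipy, OpenCV 4.12 (cv2) and the standard library are available. Lean on these libraries where they do the work, as an engineer would, in place of code of your own. Each camera call takes 0.05 s, during which the arm holds its last target. There are 200 camera calls.

TASK

Set up the sign for the book sale: take the slim, tall tube out of the wooden stand and push it, lower end first, into the leaning socket, past the seal, until it is fully home on the floor of the bore. Then put the sign's sleeve over the top of the tube, right down until it rests on the tube's end (the sign may face any way), and let go. Leave the other tubes in the stand and everything else where it is.

Things in the scene. Friction and masses are not known exactly. Their poses are not given: they have to be found in the camera images.
- stand: dark wooden block, 56 x 180 x 60 mm high (x, y, z), fixed to the table. Origin: centre of its underside; y runs along its row of three upright holes, 58 mm apart (at y -58, 0, +58 mm), each 31 mm wide and 50 mm deep. One aluminium tube stands loosely upright in each hole (in any order).
- stem: the slim, tall aluminium tube, the one to use: 22 mm outside diameter, 160 mm long, 0.06 to 0.13 kg, rims tapered by 2 mm at both ends. Origin: centre of its lower end; z runs along the tube to its upper end. It starts upright in the stand, its lower end 10 mm above the table, its top 170 mm above the table.
- stub: bystander in the stand: slim, short aluminium tube, 22 mm diameter, 110 mm long. Origin: centre of its lower end; z along it. Must stay in the stand.
- post: bystander in the stand: thick, tall aluminium tube, 28 mm diameter, 160 mm long (too thick for the socket). Origin: centre of its lower end; z along it. Must stay in the stand.
- foot: flat dark-steel plate, 140 x 120 x 12 mm (x, y, z), fixed to the table. Origin: centre of its underside. It carries the leaning socket near its far (+x) edge.
- socket: round dark-steel push-fit socket on the foot, leaning 28 degrees from vertical towards the foot's -x side (roughly towards the robot). 54 mm outside diameter (60 mm at the rim), 57 mm long along its axis. Origin: centre of the round housing's underside, 34 mm above the table; z is the axis of the bore, pointing up and out of the mouth.
- socket_mouth (a point): centre of the mouth of the socket's bore (57 mm along z from the socket's origin). Axes as socket. Bore 24 mm wide, flaring over the last 7 mm to 33 mm. Sprung rubber seal pads stand round the bore 21 mm below the mouth: pushing the tube past them takes about 7 to 13 N; then they drag and hold it, leaning up to 0.08 rad off the bore.
- socket_floor (a point): centre of the rigid floor of the socket's bore, 45 mm below the mouth and 24 mm below the seal pads. Axes as socket.
- stem_tip (a point): centre of the lower end of the slim tall tube.
- stem_top (a point): centre of the upper end of the slim tall tube.
- sign: blank white sign, 0.10 to 0.19 kg, 130 mm high: a flat plate 120 mm wide (its y), 8 mm thick (its x) and 70 mm high (z 60 to 130 mm) on a grey round sleeve 48 mm in diameter (z 0 to 60 mm). It stands upright on the table on its sleeve. Origin: centre of the sleeve's underside; z up through sleeve and plate.
- sign_seat (a point): centre of the closed inner end of the sleeve's hole, 55 mm above the sign's origin. The hole is open below, 55 mm deep and 26 mm wide, flaring over its lowest 10 mm to 36 mm at the mouth; the tube's top comes to rest against this end.
- novel: bystander: thick book lying flat, 130 x 200 x 30 mm, with a paperback on it, towards the far side of the table.
- paperback: bystander: paperback, 110 x 175 x 22 mm, lying on the thick book.
- mug: bystander: white mug, 80 mm diameter, 95 mm high, towards the far side of the table.
- stapler: bystander: black stapler, 150 mm long, 57 mm high, on the robot's side of the table.
- tape: bystander: grey tape dispenser, 140 mm long, 86 mm high, on the robot's side of the table.
- bell: bystander: steel counter bell, 84 mm diameter, 56 mm high, towards the far side of the table.

How it is judged (in metres and radians):
On the way, in this order (a step that is already met when the one before it is completed fails the run):
1. the slim tall tube is pushed home to the floor of the socket (within 3 mm) (z of stem_tip in the frame of socket_floor below 0.003 m and distance between stem_tip and socket_floor below 0.005 m and angle between the z axis of stem and the z axis of socket, either way round below 0.15 rad), for 0.3 s.
2. the sign sits down on the top of that tube (distance between sign_seat and stem_top below 0.008 m and angle between the z axis of sign and the z axis of stem, either way round below 0.25 rad), for 0.2 s.
At the end, for the whole second after the job is handed in: The slim tall tube is home: its lower end within 3 mm of the socket floor (5 mm any way), in line within 0.15 rad. The sign sleeve is on it: the closed end of its hole within 8 mm of the tube top, axes within 0.25 rad. Both released and at rest (all of step 1 and all of step 2 and linear speed of each of sign, stem below 0.02 m/s); the robot touches nothing.
It fails at once if another tube leaves its place in the stand (moves more than 25 mm) (distance of any of stub, post from where it was at the start of the episode above 0.025 m).
It fails at once if a bystander on the table is moved more than 30 mm (distance of any of novel, paperback, mug, stapler, tape, bell from where it was at the start of the episode above 0.03 m).
It also fails if it takes over 70 s, if anything falls off the work surface, if the arm or the gripper's body presses on something with over 40 N, if the wrist force passes 120 N, or if a joint passes its speed limit or range.

## Working session

There is one attempt and no reset: what is moved stays moved. The work goes in short steps, each a Python script; the robot and the scene stay as the last script left them, time stands still between calls to the robot, and variables do not carry over. Pictures are saved under pics/ and viewed, at most 10 in all, crops included, and the job is handed in when it is done.

```bash
mkdir -p pics; ls; cat > h.py <<'E'
import numpy as np, cv2
from scipy.spatial.transform import Rotation as R
from station import bot, open_jaws, close, imaging, close_job, status
def rot(q): return R.from_quat([q[1],q[2],q[3],q[0]])
def quat(r):
    q=r.as_quat(); return [float(v) for v in (q[3],q[0],q[1],q[2])]
def cloud(d):
    """world xyz per pixel (NaN without depth)"""
    h,w=d['depth'].shape
    u,v=np.meshgrid(np.arange(w,dtype=float),np.arange(h,dtype=float))
    K=np.array([[d['fx'],0,d['cx']],[0,d['fy'],d['cy']],[0,0,1.]])
    p=cv2.undistortPoints(np.stack([u.ravel(),v.ravel()],1)[:,None],K,np.array([d['k1'],0,0,0.])).reshape(h,w,2)
    z=d['depth'].astype(float).copy(); z[z<=0]=np.nan
    c=np.dstack([p*z[...,None],z])
    return (rot(d['orientation']).apply(c.reshape(-1,3))+np.array(d['origin'])).reshape(h,w,3)
E
python3 - <<'E'
from h import *
for n in ('scene','top'):
    d=imaging.get_image(n); cv2.imwrite(f'pics/{n}0.png',cv2.cvtColor(d['image'],cv2.COLOR_RGB2BGR))
    np.savez(f'{n}0.npz',**{k:np.array(v) for k,v in d.items()})
    c=cloud(d); print(n,d['origin'],d['orientation'],d['fx'],d['k1'])
    for t in ('stand','stem','stub','post','foot','socket','sign','novel','mug','stapler','tape','bell'):
        for r in imaging.regions_of(n,t)[:2]:
            P=c[r['region']]; P=P[~np.isnan(P[:,0])]
            if len(P): print(t,round(r['confidence'],2),np.round(r['pixel']),len(P),'med',np.median(P,0).round(),'lo',np.percentile(P,3,axis=0).round(),'hi',np.percentile(P,97,axis=0).round())
print(status.read_orientation(),status.read_time_s())
E
```

```text
pics
station.py
scene [983.27261168 356.10253161 800.7754301 ] [-0.14674847  0.41192794  0.85233059 -0.28690212] 405.28192348443537 0.02465662884361879
stand 0.87 [271. 252.] 1856 med [628.  55.  57.] lo [589. -60.   0.] hi [661. 116.  62.]
stem 0.66 [281. 243.] 423 med [634.  85. 125.] lo [622.  73.  54.] hi [638.  91. 172.]
stub 0.53 [254. 211.] 213 med [595. -23.  96.] lo [583. -35.  54.] hi [600. -19. 121.]
post 0.71 [270. 221.] 498 med [616.  34. 133.] lo [602.  19.  63.] hi [621.  40. 172.]
post 0.7 [204. 154.] 1227 med [ 528. -241.   82.] lo [ 512. -303.    3.] hi [ 547. -192.  130.]
foot 0.98 [372. 296.] 3592 med [594. 279.  13.] lo [503. 216.   8.] hi [636. 329.  93.]
socket 0.66 [368. 292.] 1087 med [604. 273.  75.] lo [555. 246.  30.] hi [627. 297.  96.]
sign 0.84 [204. 154.] 1211 med [ 529. -240.   83.] lo [ 514. -304.    4.] hi [ 547. -192.  130.]
sign 0.41 [373. 202.] 1110 med [360. 151.  53.] lo [288. 122.   8.] hi [417. 177.  59.]
novel 0.9 [306. 390.] 1865 med [796. 275.  29.] lo [679. 132.   1.] hi [856. 342.  32.]
mug 0.61 [162. 251.] 1941 med [ 776. -119.   59.] l
[... 1205 characters left out ...]
08. 136.] 921 med [737. 179.  29.] lo [672. 126.  -0.] hi [850. 337.  34.]
mug 0.96 [332. 117.] 1325 med [ 784. -125.   36.] lo [ 734. -160.   -0.] hi [811. -64.  96.]
mug 0.44 [250. 177.] 146 med [620.  78. 162.] lo [615.  69.  30.] hi [633.  88. 173.]
stapler 0.63 [224. 295.] 962 med [345. 145.  56.] lo [278. 119.   7.] hi [413. 173.  60.]
tape 0.93 [341. 289.] 1297 med [ 347. -143.   26.] lo [ 283. -177.   15.] hi [ 409. -115.   86.]
bell 0.73 [396. 145.] 883 med [ 711. -278.   34.] lo [ 680. -317.    4.] hi [ 750. -248.   48.]
bell 0.62 [331. 119.] 1330 med [ 784. -124.   35.] lo [ 734. -160.   -1.] hi [811. -62.  96.]
[-5.59587489e-06  9.84839106e-01  1.73470268e-01  2.40434974e-05] 1.3
```

View pics/scene0.png

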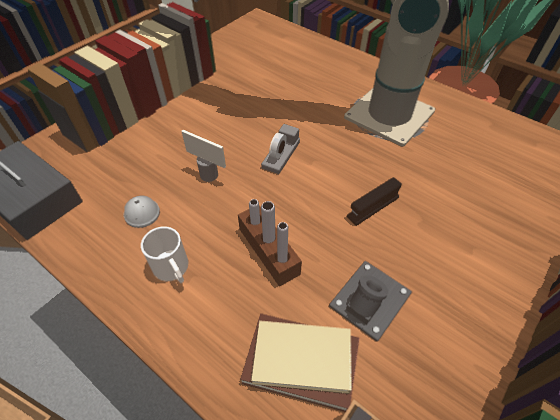

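View pics/top0.png

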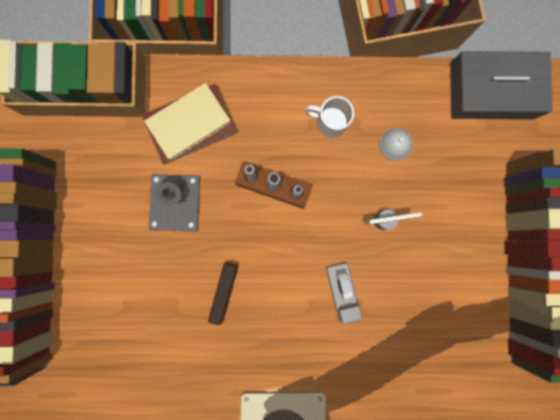

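Scene view: the stand is at (271,250), with stub, post and stem running from back-left to front-right. The stem top is at (282,228), the socket at (372,292) and the sign at (205,155). In the top view the stem is at (250,172) and the socket mouth at (172,188). Next I take wrist views from above each of the three and fit their poses.

```bash
cat >> h.py <<'E'
from scipy.optimize import least_squares
from scipy.spatial import cKDTree
def load(f):
    z=np.load(f); return {k:(z[k] if z[k].ndim else float(z[k])) for k in z.files}
def pts(d,lo,hi):
    c=cloud(d).reshape(-1,3); c=c[~np.isnan(c[:,0])]
    return c[np.all((c>lo)&(c<hi),axis=1)]
def fit_stem(P,x0,r=11.,k=2):
    """near-vertical cylinder: x,y at z=115 and slopes"""
    f=lambda p: np.hypot(P[:,0]-p[0]-p[2]*(P[:,2]-115),P[:,1]-p[1]-p[3]*(P[:,2]-115))-r
    return least_squares(f,[*x0,0,0],loss='soft_l1',f_scale=1.)
def sock_axis(yaw): return R.from_euler('z',yaw).apply([-np.sin(np.radians(28)),0,np.cos(np.radians(28))])
def fit_sock(P,yaw,x0):
    """outer housing: r 27 over s 0..57 with origin o at z=34; P excludes rim/mouth"""
    a=sock_axis(yaw)
    def f(p):
        v=P-[p[0],p[1],34]; s=v@a; return np.linalg.norm(v-s[:,None]*a,axis=1)-27
    return least_squares(f,x0,loss='soft_l1',f_scale=1.)
E
cat > m.py <<'E'
from h import *
import sys
names=sys.argv[1:]
for n in names:
    d=load(n); print(n)
    P=pts(d,[600,55,70],[660,115,165]); 
    if len(P)>60: s=fit_stem(P,[630,80]); print(' stem',len(P),s.x.round(3),np.median(abs(s.fun)).round(2))
    P=pts(d,[600,50,166],[660,115,178])
    if len(P)>5: print(' stemtop',len(P),cv2.minEnclosingCircle(P[:,:2].astype(np.float32)),np.median(P[:,2]))
    P=pts(d,[540,-90,55],[680,140,63])
    if len(P)>100: print(' stand',cv2.minAreaRect(P[:,:2].astype(np.float32)))
    P=pts(d,[480,190,8],[660,350,16])
    if len(P)>100:
        print(' foot',len(P),cv2.minAreaRect(P[:,:2].astype(np.float32)),np.median(P[:,2]))
    P=pts(d,[440,-330,90],[600,-170,135])
    if len(P)>20: print(' signplate',len(P),cv2.minAreaRect(P[:,:2].astype(np.float32)),P[:,2].max(), 'fitline',cv2.fitLine(P[:,:2].astype(np.float32),cv2.DIST_L1,0,.01,.01).ravel())
    P=pts(d,[440,-330,8],[600,-170,52])
    if len(P)>20:
        s=least_squares(lambda p:np.hypot(P[:,0]-p[0],P[:,1]-p[1])-24,[527,-248],loss='soft_l1'); print(' sleeve',len(P),s.x,np.median(abs(s.fun)))
E
python3 - <<'E'
from h import *
# wrist views, tool down, current tool orientation, above each object
q=[0,1,0,0]
for n,p in (('w_sign',[490,-245,380]),('w_stem',[590,75,400]),('w_sock',[520,265,350])):
    try: bot.move_pose(p,q)
    except bot.PlanningError as e: print(n,e); continue
    d=imaging.get_image('wrist'); np.savez(n+'.npz',**{k:np.array(v) for k,v in d.items()})
    cv2.imwrite(f'pics/{n}.png',cv2.cvtColor(d['image'],cv2.COLOR_RGB2BGR)); print(n,d['origin'],(d['depth']>0).mean())
ims=[cv2.resize(cv2.imread(f'pics/{n}.png'),(400,300)) for n in ('w_sign','w_stem','w_sock')]
cv2.imwrite('pics/mosaic.png',np.vstack([np.hstack(ims[:2]),np.hstack([ims[2],ims[2]*0])]))
print(status.read_time_s())
E
python3 m.py scene0.npz top0.npz w_sign.npz w_stem.npz w_sock.npz
```

```text
w_sign [ 557.4949044  -247.06593531  513.87375232] 0.994719387755102
w_stem [658.0925318   71.83770796 534.11491792] 0.9950382653061225
w_sock [589.27485509 261.75966174 484.75648652] 0.9947363945578231
5.2917
scene0.npz
 stem 278 [ 6.26696e+02  7.94390e+01  1.00000e-03 -1.00000e-03] 0.44
 stemtop 80 ((628.1755981445312, 80.18018341064453), 10.696218490600586) 170.11140592879514
 stand ((608.4530639648438, 25.568984985351562), (182.46463012695312, 56.619632720947266), 70.78853607177734)
 foot 2207 ((567.8382568359375, 272.1009216308594), (120.31271362304688, 142.83287048339844), 88.81633758544922) 12.119203092868702
 signplate 545 ((525.459716796875, -249.96804809570312), (12.338400840759277, 121.7183837890625), 9.192832946777344) 132.1384989165316 fitline [ 1.5368627e-01 -9.8811972e-01  5.2811035e+02 -2.5463940e+02]
 sleeve 220 [ 523.52736636 -251.28825375] 0.7366547740177332
top0.npz
 stemtop 68 ((626.0484619140625, 79.10389709472656), 10.56886100769043) 169.2360443705528
 stand ((607.1021118164062, 25.132705688476562), (179.6966552734375, 56.550594329833984), 70.84003448486328)
 f
[... 1234 characters left out ...]
03) 11.564783111423878
 signplate 1198 ((525.130615234375, -252.00267028808594), (9.113042831420898, 121.23040008544922), 8.449557304382324) 131.91394034214244 fitline [ 1.5385848e-01 -9.8809290e-01  5.2826624e+02 -2.5165627e+02]
 sleeve 346 [ 524.78838425 -252.52720158] 0.37713859837940866
w_sock.npz
 stem 734 [ 6.28399e+02  7.80130e+01  2.00000e-03 -2.00000e-03] 0.34
 stemtop 346 ((628.1421508789062, 78.76012420654297), 10.77917194366455) 169.81235690919638
 stand ((608.4666137695312, 24.14306640625), (180.77191162109375, 57.64633560180664), 70.15821838378906)
 foot 4710 ((568.1771850585938, 270.62579345703125), (120.33688354492188, 140.70986938476562), 88.54615020751953) 11.61243152594335
```

View pics/mosaic.png

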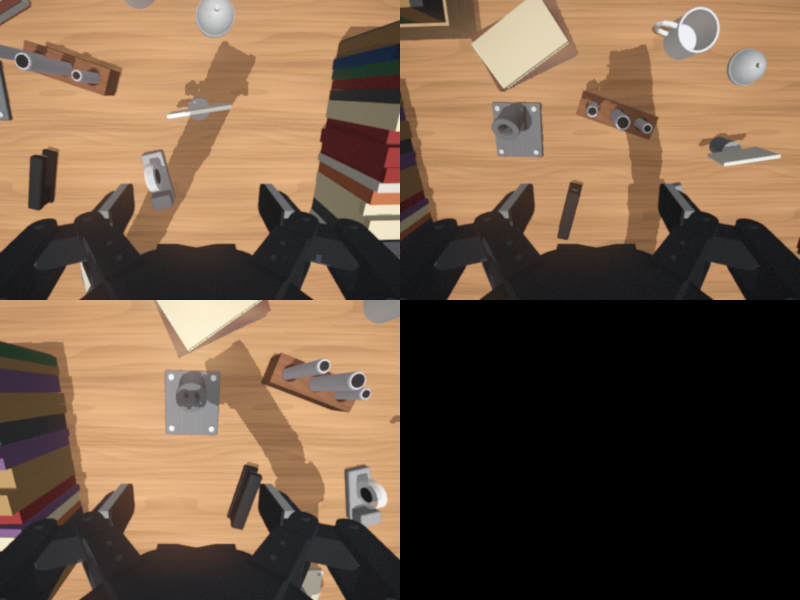

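Mosaic: the sign is edge-on at about (198,108), the stem top at (592,110), and the socket mouth at about (190,390), facing the robot. All the sizes match the ones given. Next: fit the socket and check IK for the whole plan.

```bash
cat > s.py <<'E'
from h import *
yaw=np.radians(-1.5)
a=sock_axis(yaw)
for n in ('w_sock','w_stem','scene0','top0'):
    P=pts(load(n+'.npz'),[530,225,45],[660,320,110])
    o=np.array([596.,270,34])
    for it in range(15):
        v=P-o; s=v@a; r=np.linalg.norm(v-s[:,None]*a,axis=1)
        H=P[(s>12)&(s<44)&(abs(r-27)<6)]; F=P[(abs(s-57)<5)&(r>19)&(r<28)]
        def f(p):
            v=H-[p[0],p[1],34]; t=v@a
            return np.r_[np.linalg.norm(v-t[:,None]*a,axis=1)-27,(F-[p[0],p[1],34])@a-57]
        sol=least_squares(f,o[:2],loss='soft_l1'); o=np.r_[sol.x,34]
    # independent: rim ring circle fit in plane
    v=P-o; s=v@a; E=v-s[:,None]*a; r=np.linalg.norm(E,axis=1)
    G=P[(s>50)&(s<60)&(r<36)]; e1=R.from_euler('z',yaw).apply([0,1,0]); e2=np.cross(a,e1); w=np.c_[(G-o)@e1,(G-o)@e2].astype(np.float32)
    print(n,len(H),len(F),o.round(1),'res',np.median(abs(sol.fun)).round(2),'faceres',np.median((F-o)@a-57).round(2),'mouth',(o+57*a).round(1),'ring(y,e2)',np.round(cv2.minEnclosingCircle(w),1) if 0 else cv2.minEnclosingCircle(w), e2.round(2))
E
python3 s.py
python3 - <<'E'
from h import *
yaw=np.radians(-1.5); a=sock_axis(yaw)
q0=np.array(status.read_joint_positions()); print(q0.round(2),status.read_tcp_pos(),status.read_time_s())
fl=np.array([595.,268,34])+12*a
for k in range(8):
    ys=R.from_euler('z',yaw)
    base=ys*R.from_euler('y',-28,degrees=True)   # socket frame
    T=base*R.from_euler('x',180,degrees=True)*R.from_euler('z',k*45,degrees=True)
    out=[]
    for h in (109,185,131+55,250): 
        j=bot.inverse_kinematics(fl+a*h,quat(T)); out.append(None if j is None else np.round(j,2))
    print(k*45,out)
E
```

```text
w_sock 324 675 [608.2 269.6  34. ] res 0.41 faceres -0.27 mouth [581.4 270.3  84.3] ring(y,e2) ((0.10633201897144318, 0.0702241063117981), 30.410247802734375) [-0.88  0.02 -0.47]
w_stem 423 429 [608.2 270.1  34. ] res 0.51 faceres -0.32 mouth [581.5 270.8  84.3] ring(y,e2) ((-1.1613469123840332, -0.14734220504760742), 30.64002227783203) [-0.88  0.02 -0.47]
scene0 375 193 [606.7 270.4  34. ] res 0.56 faceres 0.34 mouth [579.9 271.1  84.3] ring(y,e2) ((0.8657179474830627, -1.031516194343567), 31.291074752807617) [-0.88  0.02 -0.47]
top0 104 227 [606.2 271.   34. ] res 0.87 faceres -0.39 mouth [579.4 271.7  84.3] ring(y,e2) ((-0.4745931923389435, -0.5724785923957825), 30.68500518798828) [-0.88  0.02 -0.47]
[-0.46  0.43 -0.09  1.55  0.04  1.16 -2.13] [521.82314835 262.1752986  350.5462329 ] 5.2917
0 [array([-0.71,  0.61,  0.04,  2.14,  1.53,  0.29,  2.52]), array([-1.36,  0.64,  0.95,  2.17, -1.02,  0.26, -1.26]), array([-1.36,  0.64,  0.95,  2.17, -1.01,  0.26, -1.27]), array([-1.1 ,  0.35,  0.41,  2.16,  0.58,  0.36, -2.85])]
45 [array([-0.71,  0.61,  0.04,  2.14,  1.53,  0.29,  1.74])
[... 896 characters left out ...]
([-0.68,  0.61, -0.  ,  2.14,  1.54,  0.31, -1.4 ]), array([-0.57,  0.46, -0.23,  2.15,  1.22,  0.47, -1.1 ]), array([-0.57,  0.46, -0.23,  2.15,  1.22,  0.47, -1.1 ]), array([-0.51,  0.34, -0.36,  2.14,  1.01,  0.58, -0.91])]
270 [array([-0.78,  0.61,  0.13,  2.14,  1.53,  0.23, -2.19]), array([-0.76,  0.45,  0.03,  2.16,  1.11,  0.35, -1.79]), array([-0.76,  0.45,  0.03,  2.16,  1.1 ,  0.36, -1.78]), array([-0.67,  0.33, -0.15,  2.15,  0.93,  0.52, -1.62])]
315 [array([-0.12,  0.76, -0.88,  2.13,  1.6 ,  0.88, -2.92]), array([-0.94,  0.47,  0.28,  2.16,  0.91,  0.25, -2.38]), array([-0.94,  0.46,  0.28,  2.16,  0.91,  0.25, -2.38]), array([-0.84,  0.32,  0.06,  2.15,  0.82,  0.45, -2.31])]
```

```bash
cat >> h.py <<'E'
YAW=np.radians(-1.5); A=sock_axis(YAW); FL=np.array([607.5,270.2,34])+12*A
BASE=R.from_euler('z',YAW)*R.from_euler('y',-28,degrees=True)
def tool(k): return BASE*R.from_euler('z',k,degrees=True)*R.from_euler('x',180,degrees=True)
def down(phi): return R.from_euler('z',phi,degrees=True)*R.from_euler('x',180,degrees=True)
def rep(tag=''):
    o=rot(status.read_orientation())
    print(tag,np.round(status.read_tcp_pos(),1),'z',o.apply([0,0,1]).round(3),'F',np.round(status.read_force(),1),'w',round(status.read_width(),3),'g',round(status.read_grip_force(),1),'t',round(status.read_time_s(),2))
E
python3 - <<'E'
from h import *
bot.dwell(.3); rep('settled'); 
print(np.round(status.read_joint_positions(),3),bot.inverse_kinematics([520,265,350],[0,1,0,0]).round(3) if hasattr(bot.inverse_kinematics([520,265,350],[0,1,0,0]),'round') else bot.inverse_kinematics([520,265,350],[0,1,0,0]))
X,Y=627.7,78.7
for phi in (70.8,-109.2):
    j=bot.inverse_kinematics([X,Y,260],quat(down(phi))); print(phi,j)
    for k in (phi,180,135,225,90): print('  ',k,[bot.inverse_kinematics(FL+A*h,quat(tool(k))) is not None for h in (109,194,240)])
bot.move_pose([X,Y,260],quat(down(-109.2))); rep('above'); bot.dwell(.3); rep('above2')
E
```

```text
settled [520.6 264.  350.2] z [ 0. -0. -1.] F [ 0.4  0.3 -0.5] w 0.999 g 0.0 t 5.59
[-0.459  0.43  -0.089  1.551  0.041  1.162 -2.129] [-0.461  0.43  -0.09   1.551  0.041  1.162 -2.129]
70.8 [ 0.03188578  0.59937982 -0.33562404  1.537522    0.21694899  1.04154074
 -0.69447522]
   70.8 [True, True, True]
   180 [True, True, True]
   135 [True, True, True]
   225 [True, True, True]
   90 [True, True, True]
-109.2 [ 0.39371021  0.78485179 -1.06001184  1.52634298  0.70665294  1.25170156
  2.03761594]
   -109.2 [True, True, True]
   180 [True, True, True]
   135 [True, True, True]
   225 [True, True, True]
   90 [True, True, True]
above [627.6  78.9 260. ] z [ 0. -0. -1.] F [0.9 0.1 0.3] w 1.003 g 0.0 t 9.06
above2 [627.7  78.8 260. ] z [ 0. -0. -1.] F [ 0.6 -1.1  0.2] w 0.999 g 0.0 t 9.36
```

```bash
python3 - <<'E'
from h import *
X,Y=627.7,78.7
bot.move_pose([X,Y,260],quat(down(70.8))); print(np.round(status.read_joint_positions(),2))
bot.line_to([X,Y,150],150); print(bot.line_to([X,Y,119],60,contact_N=8)); rep('at')
close(80); bot.dwell(.2); rep('closed')
bot.line_to([X,Y,215],100); bot.line_to([X,Y,270],150); bot.dwell(.2); rep('lift')
for k in (180,135,225):
    j=bot.inverse_kinematics(FL+A*200,quat(tool(k))); print(k,np.round(j,2), np.round(bot.inverse_kinematics(FL+A*109,quat(tool(k))),2))
for n in ('scene','wrist'):
    d=imaging.get_image(n); cv2.imwrite(f'pics/{n}1.png',cv2.cvtColor(d['image'],cv2.COLOR_RGB2BGR)); np.savez(n+'1.npz',**{k:np.array(v) for k,v in d.items()})
P=pts(load('scene1.npz'),[600,50,170],[660,110,250]); print(len(P))
P=P
f=fit_stem(P,[X,Y]); print(f.x.round(3),np.median(abs(f.fun)), P[:,2].min())
E
```

```text
[ 0.39  0.78 -1.06  1.53  0.71  1.25  2.04]
False
at [627.7  78.9 118.9] z [-0.  0. -1.] F [ 0.2 -0.2 -0.7] w 0.999 g 0.0 t 11.16
closed [627.9  78.9 119.4] z [ 0.001  0.    -1.   ] F [0.  0.1 3.7] w 0.239 g 78.1 t 11.97
lift [627.2  78.3 268.6] z [-0.002 -0.001 -1.   ] F [ 0.1  0.3 -1. ] w 0.241 g 78.1 t 13.8
180 [-0.74  0.43 -0.    2.13  1.03  0.39 -0.12] [-0.5   0.63 -0.25  2.11  1.52  0.46 -0.55]
135 [-0.97  0.45  0.33  2.14  0.73  0.26 -0.63] [-0.55  0.62 -0.18  2.11  1.51  0.41 -1.34]
225 [-0.4   0.47 -0.47  2.12  1.22  0.59  0.49] [-0.68  0.62  0.01  2.11  1.48  0.3   0.24]
310
[ 6.2581e+02  7.9097e+01  4.0000e-03 -2.0000e-03] 0.4305497145850037 170.13670449103506
```

View pics/scene1.png

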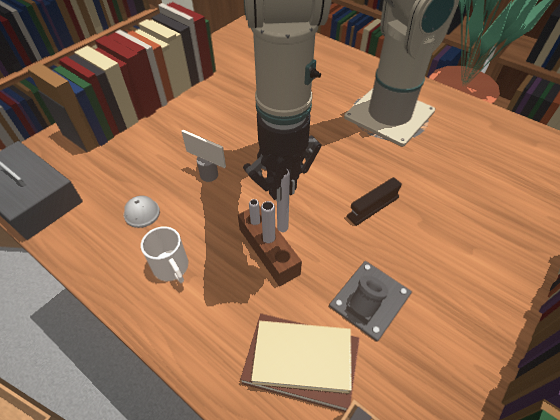

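The scene shows the stem gripped upright and lifted clear of the stand at (284,200), with stub and post undisturbed. Next: move to the pre-insert pose and check it.

```bash
python3 - <<'E'
from h import *
bot.move_pose(FL+A*200,quat(tool(180))); bot.dwell(.3); rep('pre'); print((FL+A*200).round(1),-A.round(3),np.round(status.read_joint_positions(),2))
for n in ('scene','top'):
    d=imaging.get_image(n); cv2.imwrite(f'pics/{n}2.png',cv2.cvtColor(d['image'],cv2.COLOR_RGB2BGR)); np.savez(n+'2.npz',**{k:np.array(v) for k,v in d.items()})
    c=pts(d,[450,200,60],[660,340,320]); v=c-FL; s=v@A; E=v-s[:,None]*A
    m=(s>93)&(s<165)&(np.linalg.norm(E,axis=1)<20); P=c[m]
    e1=BASE.apply([1,0,0]); e2=BASE.apply([0,1,0])
    f=lambda p:np.hypot((P-FL)@e1-p[0]-p[2]*(s[m]-91),(P-FL)@e2-p[1]-p[3]*(s[m]-91))-11
    r=least_squares(f,[0,0,0,0],loss='soft_l1'); print(n,m.sum(),'tip off e1,e2, slopes',r.x.round(3),np.median(abs(r.fun)).round(2),'smin',s[(s>60)&(np.linalg.norm(E,axis=1)<14)].min().round(1))
b=cv2.imread('pics/scene2.png')[120:360,240:460]; cv2.imwrite('pics/crop2.png',cv2.resize(b,None,fx=2.4,fy=2.4))
E
```

```text
pre [508.2 272.6 221.1] z [ 0.469 -0.013 -0.883] F [-0.7 -0.5 -1.4] w 0.236 g 78.2 t 16.07
[508.  272.8 221.2] [ 0.469 -0.012 -0.883] [-0.73  0.43 -0.    2.13  1.03  0.39 -0.12]
scene 416 tip off e1,e2, slopes [ 0.006 -0.194 -0.004 -0.004] 0.58 smin 91.8
top 143 tip off e1,e2, slopes [-1.686 -0.196  0.009  0.002] 0.46 smin 94.5
```

View pics/crop2.png

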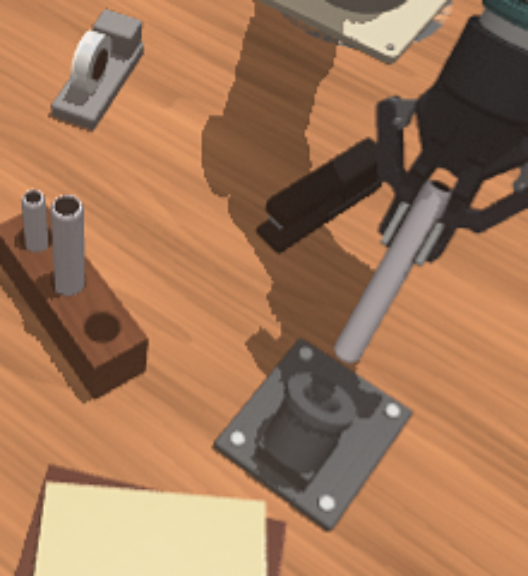

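The tube lines up with the bore: tip at crop (347,355), mouth at (325,395), and the fitted offset is under 2 mm. Inserting now.

```bash
python3 - <<'E'
from h import *
bot.line_to(FL+A*(109+52),80); bot.dwell(.3); rep('mouth')
hit=False
for h in (30,24,18,10,5,2,-1,-4):
    hit=bot.line_to(FL+A*(109+h),40,contact_N=30)
    v=np.array(status.read_tcp_pos())-FL
    print(h,hit,'tip s',(v@A-109).round(2),'lat',(v-(v@A)*A).round(1),'F.a',(np.array(status.read_force())@A).round(1),np.round(status.read_force(),1))
    if hit: break
rep()
E
```

```text
mouth [526.4 272.5 187.2] z [ 0.47  -0.012 -0.883] F [ 0.1 -0.3 -1.2] w 0.235 g 78.2 t 17.11
30 False tip s 29.99 lat [-0.  0. -0.] F.a -1.3 [ 0.4 -0.7 -1.3]
24 False tip s 24.09 lat [-0.   0.2 -0. ] F.a -0.7 [-0.2  0.6 -0.9]
18 False tip s 17.73 lat [-0.2  0.1 -0.1] F.a -7.6 [ 3.   0.8 -7. ]
10 False tip s 9.84 lat [-0.1  0.2 -0. ] F.a -7.0 [ 3.   1.7 -6.3]
5 False tip s 4.77 lat [-0.1  0.1 -0. ] F.a -7.7 [ 4.   2.  -6.7]
2 False tip s 1.86 lat [-0.   0.1 -0. ] F.a -6.5 [ 3.1  1.9 -5.7]
-1 False tip s 0.12 lat [0.1 0.4 0.1] F.a 8.8 [-3.9  0.7  7.9]
-4 False tip s -0.1 lat [0.5 0.7 0.2] F.a 43.5 [-23.5  -2.5  36.8]
 [551.2 272.4 141. ] z [ 0.472 -0.01  -0.881] F [-23.5  -2.5  36.8] w 0.238 g 83.8 t 19.78
```

```bash
python3 - <<'E'
from h import *
bot.line_to(FL+A*109,20); bot.dwell(.2); rep('relax')
open_jaws(); bot.dwell(.2); rep('open')
bot.line_to(FL+A*200,120); bot.line_to(FL+A*235,150)
for n in ('scene','top'):
    d=imaging.get_image(n); np.savez(n+'3.npz',**{k:np.array(v) for k,v in d.items()})
    c=pts(d,[450,200,60],[660,340,320]); v=c-FL; s=v@A; E=v-s[:,None]*A
    near=np.linalg.norm(E,axis=1)<22
    m=(s>50)&(s<158)&near; P=c[m]
    e1=BASE.apply([1,0,0]); e2=BASE.apply([0,1,0])
    f=lambda p:np.hypot((P-FL)@e1-p[0]-p[2]*(s[m]-160),(P-FL)@e2-p[1]-p[3]*(s[m]-160))-11
    r=least_squares(f,[0,0,0,0],loss='soft_l1'); print(n,m.sum(),'TOP off e1,e2, slopes',r.x.round(3),np.median(abs(r.fun)).round(2),'smax',np.sort(s[near&(s<185)])[-8:].round(1))
X,Y=524.8,-252.2
bot.move_pose([X,Y,260],quat(down(98.7))); bot.dwell(.2); rep('sign'); print(np.round(status.read_joint_positions(),2), rot(status.read_orientation()).apply([0,1,0]).round(3))
for k in range(0,360,30):
    o=[bot.inverse_kinematics(FL+A*h,quat(tool(k))) for h in (194,250,300)]; print(k,[None if j is None else np.round(j,2).tolist() for j in o])
E
```

```text
relax [550.8 271.9 141. ] z [ 0.47  -0.012 -0.883] F [-4.7  0.6  7.9] w 0.234 g 79.6 t 20.33
open [550.7 271.7 140.8] z [ 0.469 -0.012 -0.883] F [ 0.3 -0.2 -0.1] w 1.005 g 0.0 t 21.18
scene 606 TOP off e1,e2, slopes [-0.542 -0.948 -0.    -0.01 ] 0.59 smax [161.4 161.4 161.5 161.5 161.6 161.7 161.9 162. ]
top 222 TOP off e1,e2, slopes [-1.896 -0.299 -0.004 -0.003] 0.42 smax [162.5 162.5 162.6 162.6 163.  163.6 164.4 164.7]
sign [ 525.2 -251.1  260. ] z [ 0.  0. -1.] F [ 0.8  0.4 -0. ] w 1.002 g 0.0 t 24.68
[ 0.36  0.51  0.05  1.69 -0.03  0.95  0.58] [0.988 0.153 0.   ]
0 [[-1.38, 0.66, 1.01, 2.15, -1.02, 0.31, -1.25], [-1.44, 0.49, 0.96, 2.14, -0.37, 0.32, -1.89], [-1.19, 0.27, 0.48, 2.11, 0.48, 0.48, -2.74]]
30 [[-1.35, 0.63, 0.95, 2.15, -0.93, 0.27, -0.82], [-1.36, 0.44, 0.83, 2.14, -0.07, 0.3, -1.66], [-1.04, 0.25, 0.29, 2.11, 0.58, 0.52, -2.32]]
60 [[-1.35, 0.63, 0.95, 2.15, -0.93, 0.27, -0.3], [-1.11, 0.37, 0.45, 2.13, 0.5, 0.35, -1.71], [-0.67, 0.25, -0.19, 2.1, 0.77, 0.61, -1.99]]
90 [[-1.35, 0.63, 0.95, 2.15, -0.93, 0.27, 0.23], [-1.02, 0.35, 0.32, 2.13, 0.63, 0.38, -1.31], [-
[... 476 characters left out ...]
 [[-0.83, 0.45, 0.14, 2.13, 0.96, 0.33, 0.47], [-0.62, 0.34, -0.2, 2.12, 0.93, 0.53, 0.48], [-0.47, 0.27, -0.43, 2.09, 0.85, 0.67, 0.55]]
240 [[-0.8, 0.45, 0.09, 2.13, 0.99, 0.34, 0.96], [-0.61, 0.34, -0.21, 2.12, 0.94, 0.53, 1.0], [-0.41, 0.27, -0.51, 2.09, 0.88, 0.69, 1.04]]
270 [[-0.68, 0.45, -0.07, 2.13, 1.09, 0.41, 1.39], [-0.47, 0.36, -0.4, 2.12, 1.01, 0.6, 1.46], [-0.4, 0.27, -0.52, 2.09, 0.88, 0.69, 1.57]]
300 [[-0.49, 0.46, -0.33, 2.12, 1.2, 0.52, 1.82], [-1.55, 0.61, 1.2, 2.14, -0.83, 0.42, -2.48], [-1.64, 0.46, 1.19, 2.12, -0.36, 0.44, -2.93]]
330 [[-0.03, 0.65, -1.06, 2.11, 1.4, 0.96, 2.2], [-1.47, 0.52, 1.03, 2.14, -0.5, 0.33, -2.28], [-0.02, 0.39, -1.06, 2.08, 1.07, 0.9, 2.44]]
```

The tube is home and in line. Grasping the sign now.

```bash
python3 - <<'E'
from h import *
X,Y=524.8,-252.2
bot.line_to([X,Y,140],150); print(bot.line_to([X,Y,89],60,contact_N=8)); bot.dwell(.2); rep('at')
close(70); bot.dwell(.2); rep('closed')
bot.line_to([X,Y,120],60); bot.line_to([X,Y,330],150); rep('lift')
bot.move_pose(FL+A*300,quat(tool(180))); bot.dwell(.4); rep('pre'); print((FL+A*300).round(1),rot(status.read_orientation()).apply([0,1,0]).round(2))
e1=BASE.apply([1,0,0]); e2=BASE.apply([0,1,0])
for n in ('scene','top'):
    d=imaging.get_image(n); np.savez(n+'4.npz',**{k:np.array(v) for k,v in d.items()}); cv2.imwrite(f'pics/{n}4.png',cv2.cvtColor(d['image'],cv2.COLOR_RGB2BGR))
    c=pts(d,[350,180,60],[660,360,400]); v=c-FL; s=v@A; r=np.hypot(v@e1,v@e2)
    for lo,hi,rad in ((60,155,11),(214,266,24)):
        m=(s>lo)&(s<hi)&(r<rad+10); P=c[m]; mid=160 if rad==11 else 211
        f=lambda p:np.hypot((P-FL)@e1-p[0]-p[2]*(s[m]-mid),(P-FL)@e2-p[1]-p[3]*(s[m]-mid))-rad
        q=least_squares(f,[0,0,0,0],loss='soft_l1'); print(n,rad,m.sum(),q.x.round(3),np.median(abs(q.fun)).round(2))
b=cv2.imread('pics/scene4.png')[60:360,240:500]; cv2.imwrite('pics/crop4.png',cv2.resize(b,None,fx=2,fy=2))
E
```

```text
False
at [ 525.  -252.3   89.4] z [ 0.001 -0.    -1.   ] F [-0.2  0.2  0.4] w 0.997 g 0.0 t 26.83
closed [ 524.8 -252.2   89.1] z [ 0. -0. -1.] F [-0.4  0.   2.3] w 0.083 g 68.8 t 27.73
lift [ 524.3 -252.   329.1] z [-0.002  0.001 -1.   ] F [ 0.2  1.2 -0.4] w 0.081 g 68.7 t 29.94
pre [461.2 273.8 309.5] z [ 0.469 -0.013 -0.883] F [-0.2  0.7 -1.5] w 0.086 g 68.4 t 32.27
[461.1 274.  309.5] [ 0.03  1.   -0.  ]
scene 11 537 [-0.804 -0.757 -0.004 -0.006] 0.59
scene 24 817 [-1.174 -0.685  0.     0.006] 0.6
top 11 190 [-1.613 -0.744  0.002 -0.011] 0.38
top 24 259 [-2.14e+00  2.38e-01 -2.00e-03 -1.00e-03] 0.47
```

View pics/crop4.png

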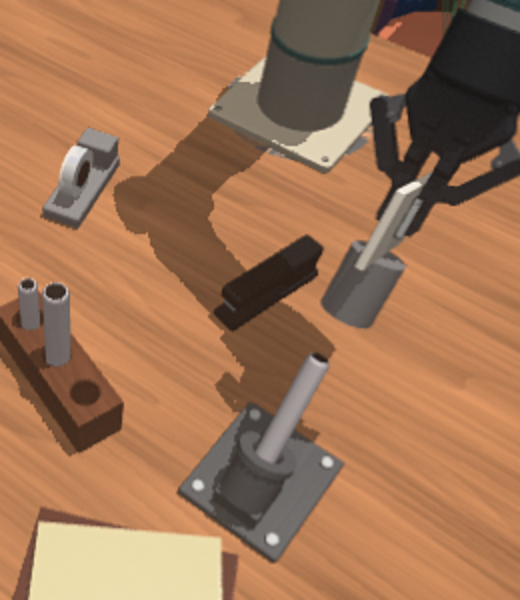

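The tube is standing in the socket with its top at crop (318,360). The sign's sleeve, at (350,320), is coaxial with it to under 1 mm in both cameras. Lowering it on.

```bash
python3 - <<'E'
from h import *
bot.line_to(FL+A*258,100); bot.dwell(.3); rep('mouth')
for h in (248,235,215,202,198,196,194,192,190):
    hit=bot.line_to(FL+A*h,40,contact_N=14)
    v=np.array(status.read_tcp_pos())-FL
    print(h,hit,'s',(v@A).round(2),'lat',(v-(v@A)*A).round(1),np.round(status.read_force(),1),'F.a',(np.array(status.read_force())@A).round(1))
    if hit or np.array(status.read_force())@A>14: break
rep()
E
```

```text
mouth [480.8 273.7 273. ] z [ 0.47  -0.012 -0.883] F [-0.3 -0.9 -1.8] w 0.084 g 68.5 t 33.23
248 False s 247.59 lat [-0.3 -0.2 -0.1] [-0.2  0.2 -1.8] F.a -1.5
235 False s 234.7 lat [-0.2 -0.1 -0.1] [ 0.1  0.7 -1.1] F.a -1.0
215 False s 214.89 lat [-0.1  0.1 -0.1] [-0.3 -0.3 -0.8] F.a -0.6
202 False s 201.72 lat [-0.2 -0.1 -0.1] [-0.9  0.6 -1.3] F.a -0.7
198 False s 197.82 lat [-0.1 -0.1 -0. ] [ 0.2  0.3 -1.3] F.a -1.2
196 False s 195.94 lat [-0. -0. -0.] [-0.5  0.3 -1.2] F.a -0.8
194 False s 194.04 lat [0.  0.2 0. ] [ 0.6 -0.   0.4] F.a 0.0
192 False s 193.87 lat [0.7 2.1 0.3] [-8.4  0.7 12.9] F.a 15.4
 [511.6 274.8 216.1] z [ 0.472 -0.009 -0.882] F [-8.4  0.7 12.9] w 0.084 g 71.1 t 36.23
```

Seated at s = 193.9, against 194 expected. Release, retract and check.

```bash
python3 - <<'E'
from h import *
bot.line_to(FL+A*194,20); bot.dwell(.3); rep('relax'); open_jaws(); bot.dwell(.2)
bot.line_to(FL+A*250,80); bot.line_to(FL+A*320,150); bot.dwell(.3); rep('away')
e1=BASE.apply([1,0,0]); e2=BASE.apply([0,1,0])
for n in ('scene','top'):
    d=imaging.get_image(n); np.savez(n+'5.npz',**{k:np.array(v) for k,v in d.items()}); cv2.imwrite(f'pics/{n}5.png',cv2.cvtColor(d['image'],cv2.COLOR_RGB2BGR))
    c=pts(d,[350,180,60],[660,360,400]); v=c-FL; s=v@A; r=np.hypot(v@e1,v@e2)
    for lo,hi,rad,mid in ((50,100,11,75),(110,160,24,135)):
        m=(s>lo)&(s<hi)&(r<rad+8); P=c[m]
        f=lambda p:np.hypot((P-FL)@e1-p[0]-p[2]*(s[m]-mid),(P-FL)@e2-p[1]-p[3]*(s[m]-mid))-rad
        q=least_squares(f,[0,0,0,0],loss='soft_l1'); print(n,rad,m.sum(),q.x.round(3),np.median(abs(q.fun)).round(2))
    m=(abs(v@e2)<8)&(abs(v@e1)<65)&(s<245); print('plate top s (expect 235)',np.percentile(s[m],[98,99.5]).round(1))
b=cv2.imread('pics/scene5.png')[60:360,240:500]; cv2.imwrite('pics/crop5.png',cv2.resize(b,None,fx=2,fy=2))
E
```

```text
relax [510.9 272.7 215.9] z [ 0.469 -0.012 -0.883] F [-2.7 -0.4  3.4] w 0.083 g 69.2 t 36.78
away [451.7 274.  326.3] z [ 0.468 -0.013 -0.884] F [0.7 0.1 0.4] w 1.0 g 0.0 t 39.48
scene 11 270 [-4.012  0.73  -0.071  0.   ] 0.69
scene 24 674 [-8.474e+00 -1.900e-01 -1.110e-01 -7.000e-03] 0.64
plate top s (expect 235) [239.  240.9]
top 11 62 [-4.767  0.459 -0.037 -0.015] 0.6
top 24 212 [-9.19e+00  1.82e-01 -1.21e-01 -5.00e-03] 0.56
plate top s (expect 235) [240.8 241.9]
```

View pics/crop5.png

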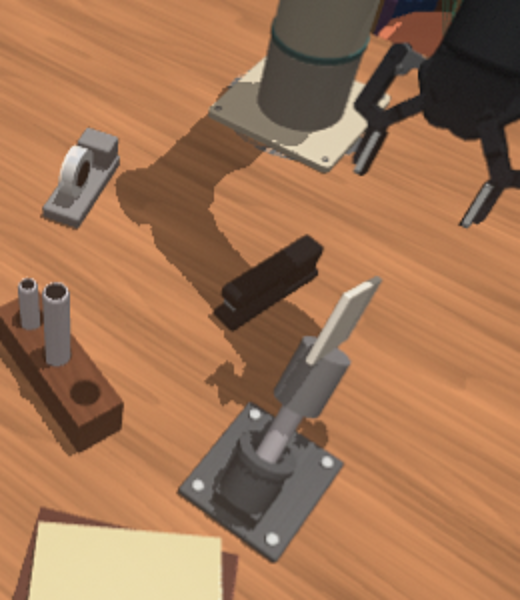

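The crop shows the sign on the tube, with its sleeve around (312,375). The assembly has leaned about 0.07–0.12 rad further towards the robot within the seal's play. Before handing in, I check that it's at rest and still seated.

```bash
python3 - <<'E'
from h import *
bot.dwell(1.0)
e1=BASE.apply([1,0,0]); e2=BASE.apply([0,1,0])
d=imaging.get_image('scene'); d2=imaging.get_image('top')
for n,D in (('scene',[load('scene5.npz'),d]),('top',[load('top5.npz'),d2])):
  for dd in D:
    c=pts(dd,[350,180,60],[660,360,400]); v=c-FL; s=v@A; x=v@e1; y=v@e2
    o=[]
    m=(s>112)&(s<158)&(np.hypot(x,y)<36)
    q=least_squares(lambda p:np.hypot(x[m]-p[0]-p[1]*(s[m]-160),y[m]-p[2])-24,[-9,-.1,0],loss='soft_l1').x
    u=np.array([q[1],1])/np.hypot(q[1],1)   # sign axis in (x,s)
    L=(x-q[0])*u[0]+(s-160)*u[1]; xl=(x-q[0])*u[1]-(s-160)*u[0]
    k=(abs(y-q[2])<10)&(abs(xl)<55)&(L<90)&(L>30); w=(L<25)&(abs(np.hypot(xl,y-q[2])-24)<2)
    print(n,q.round(3),'plate top L (75 if seated)',np.percentile(L[k],[97,99.5]).round(1),'sleeve bottom L(-55)',np.percentile(L[w&(L>-70)],[1,3]).round(1))
    t=(s>50)&(s<95)&(np.hypot(x+3,y)<16)
    p=least_squares(lambda p:np.hypot(x[t]-p[0]-p[1]*(s[t]-24),y[t]-p[2])-11,[0,-.07,0],loss='soft_l1').x
    print('  tube at seal, slope',p.round(3))
E
```

```text
scene [-11.223  -0.109  -0.173] plate top L (75 if seated) [75.8 76. ] sleeve bottom L(-55) [-53.7 -52.3]
  tube at seal, slope [-0.315 -0.073  0.714]
scene [-11.133  -0.11   -0.266] plate top L (75 if seated) [75.7 75.9] sleeve bottom L(-55) [-53.6 -52.4]
  tube at seal, slope [-0.472 -0.069  0.675]
top [-12.282  -0.123   0.156] plate top L (75 if seated) [77.5 79. ] sleeve bottom L(-55) [-54.  -52.9]
  tube at seal, slope [-2.97  -0.035  0.621]
top [-11.941  -0.102   0.107] plate top L (75 if seated) [77.6 78.7] sleeve bottom L(-55) [-53.8 -52.4]
  tube at seal, slope [-1.58  -0.074  0.68 ]
```

```bash
python3 -c "
from h import *
print(close_job()); print(status.read_time_s())"
```

```text
the job is handed in; nothing more can be done
None
the job is handed in; nothing more can be done
```

I handed the job in with the tube home on the socket floor and the sign seated on top, released and at rest. The assembly leans about 0.07 rad (limit 0.15). The hand-in gave no verdict.

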